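# Snap the pill crusher into its spring-clip stand

## Task

Pick up the steel pill crusher from the laminate shelf and put it away in its clip stand: lay it level between the two spring clips and press it down gently, until both coned ends have snapped under the yellow noses and it rests in both V cradles, then let go. Feel for the bottom, since the clip head may be clamped higher or lower on its posts, and do not force it (press with no more than about 25 N); leave the other things where they stand.

Things in the scene. Friction and masses are not known exactly. Their poses are not given: they have to be found in the camera images.
- crusher_center (a point): Centre of the steel pill crusher, a loose hollow barrel of 0.1 to 0.15 kg lying on the shelf, 13 mm above it: 120 mm long along this point's y, 24 mm in diameter, the last 8 mm of both ends coned to 10 mm diameter, with a square flat-sided grip 26 x 26 mm over the middle 44 mm. z is up. Turned half round about z it is the same.
- crusher: The same pill crusher; this origin is the centre of the underside of its square grip, 13 mm below the centre.
- stand: Clip stand fixed on the shelf; origin: centre of the underside of its black base (70 along x, 150 along y, 10 mm thick). Two posts carry a blue clip head (body head) along y, centred over the base: V cradles (90 degrees, 36 mm wide at the mouth, 10 mm along y) at y = -38 and +38 mm, and a spring clip at each end. Between the cradles 24 mm below the seated crusher is free for fingers.
- seat_low (a point): Point on the stand where the crusher's centre comes to rest if the clip head is clamped at its lowest, 89 mm above the base's origin; same axes. The head may be clamped up to 45 mm higher: this is not reported and must be felt. The seated crusher lies along y. Clip tops reach 22 mm above its centre. The cradles stop it firmly.
- clip_left (a joint): Outward lean of the steel spring clip at the stand's +y end, rad: 0 untouched, about 0.13 fully spread, 0.02 (to 0.06 if off-centre) with the crusher home. The clip is an upright leaf 24 mm wide with a smooth round yellow nose, 8 mm thick, inside.
- clip_right (a joint): The same for the -y end. The noses meet the cones with the crusher's centre about 23 mm above its true seat, then resist with up to 10 to 15 N in all while spreading about 6 mm each; from 16 to 6 mm above the seat they drag on the end faces, fully spread; only below that do they snap in over the cones.
- thermometer: White round dial thermometer standing upright on a foot, 92 mm in diameter, 96 mm high, 50 mm deep; origin: centre of its underside on the shelf. Leave alone.
- timer: Green plastic egg timer, 64 mm in diameter, 56 mm high; origin: centre of its underside. Leave alone.
- jar: Closed glass spice jar, 44 mm in diameter, 85 mm high, in front at the middle of the shelf; origin: centre of its underside. Leave alone.
- pill_bottle: Amber pill bottle with a white cap, 44 mm in diameter, 80 mm high; origin: centre of its underside. Leave alone.
- cup: Small blue cup, 68 mm in diameter, 60 mm high; origin: centre of its underside. Leave alone.
- pill_box: Flat blue weekly pill box, 35 x 150 x 22 mm, long along its y; origin: centre of its underside. Leave alone.
There are look-alikes about, which are no part of the job. What is shaped like the crusher but turquoise is not meant.

How it is judged:
By the outcome, as a careful person would: the job done as asked, in the order asked, and still so for the second after the job is handed in, with the robot touching nothing.
It also fails if it takes over 54 s, if anything falls off the work surface, if the arm or the gripper's body presses on something with over 40 N, if the wrist force passes 120 N, or if a joint passes its speed limit or range.

## Robot

A 7-joint arm with a two-finger parallel gripper is mounted at the origin on the work surface. World frame = base frame: x ahead of the robot, y to its left, z up, the work surface at z = 0. Lengths are in m, angles in rad, forces in N, time in s.
With the tool pointing down it reaches from about 0.4 to 0.85 m from the base axis. Payload 4.5 kg.
Tool frame: the origin (TCP) lies at the centre of the arm's flange, where the gripper is bolted on; the fingertips stand 173 mm ahead of it and the grasp point (between the pads) lies 155 mm ahead of it (ctrl.grasp_offset is the distance from the TCP to the grasp point, in m); z points along the fingers, y is the direction in which the jaws open and shut (so a half turn about z gives the same grasp; the last joint's range is limited). The gripper opens to 85 mm and grips with 20 to 120 N. Pads are 22 mm wide; open, the fingers measure 114 mm over their backs; the gripper's body (76 mm by 85 mm) begins 54 mm behind the grasp point. The pads swing forward as they close: fully open they stand 13 mm farther back than shut.
Start: joints at [1.372, 0.689, -0.195, 1.565, 0.157, 0.902, -0.215], TCP at [0.144, -0.608, 0.405] pointing down, gripper open.
Joint ranges: [-3.01, 3.01], [-0.46, 2.08], [-1.47, 1.51], [0.13, 2.56], [-1, 4.14], [0.04, 2.09], [-2.66, 2.66]. Speed limits (rad/s): [2.57, 2.57, 3.14, 3.14, 3.14, 3.14, 3.14].

## Interface

Orientations are given as a rotation vector (axis times angle).
In Python, from rig import ctrl gives the robot as it stands. The module is installed in compiled form; this text tells all that it offers.
- The arm moves only by the tool move_arm, never from a script. Its argument "rows" is one flat list of numbers, 6 for each row, row after row: the shift along the tool's x, y, z normalised to -1 to 1, where 1 is 0.1 m, then the turn, a rotation vector about the tool's x, y, z normalised to -1 to 1, where 1 is pi rad. In form: [dx, dy, dz, wx, wy, wz, dx, dy, dz, wx, wy, wz, ...]. A call has 1 to 5 rows; each row is the pose to reach, as a shift and turn from the pose measured when the call began, along the tool's axes at that moment, turning the shorter way round; what a row does not reach only later rows make up. A row lasts 1/10 s, in which the tool goes at most 50 mm and 8.59 degrees, less where a joint would pass 70% of its speed; a pose out of reach is approached as far as the arm can. A call with a number of a shift or a turn outside -1 to 1 is refused whole. A call with a gripper value outside its range is refused whole. "grip" is the closure, from -1 (fully open) to 1 (shut), set as the call begins (left out, the last holds). The fingers move at their own pace and stop on an object; "newtons" is the grip in N (left out, the last holds). Time passes only in rows, so rows that repeat a pose let the fingers close. It gives the time, the measured TCP pose, the force and the opening at its end, in the units of the state.
- ctrl.get_obs(): the state, without advancing time (a new reading comes with each control period).
- ctrl.capture(name): name is "side" or "top"; returns the picture (384x512x3 uint8, blue, green, red); there is no depth.
- ctrl.camera_info(name): a dict with "camera_matrix" (3x3 intrinsics, pixels), "k1" (the pictures are not rectified: a ray, as slopes to the right and down, at radius r is drawn at 1 + k1 r^2 times it, then the intrinsics apply), "cam_to_world" (4x4, takes a point from camera to world coordinates). Camera axes: x right, y down, z forward; pixel columns grow to the right and rows downward; lengths in m; the calibration is good to about 2 mm. A picture is of the moment at which its call begins. camera_info takes no time and is no camera call.
- ctrl.sign_off(): hands the job in, once; it reports no verdict.
The state is a dict: "clock": time; "qpos": joint angles; "qvel": joint speeds; "joint_torque": joint torques, N m; "eef_pos": TCP position; "tcp_rot": TCP orientation; "force": force on the tool from outside, world axes, zero at the start; "ft_torque": the same for the moment, N m; "opening": finger opening in m.
Only numpy, scipy, OpenCV 4.12 (cv2) and the standard library are available. Lean on these libraries where they do the work, as an engineer would, in place of code of your own. Each camera call takes 0.05 s, during which the arm holds its last target. There are 200 camera calls.

## Working session

There is one attempt and no reset: what is moved stays moved. The work goes in short steps, Python scripts to look and compute and a tool call to move; the robot and the scene stay as the last step left them, time stands still between calls to the robot, and variables do not carry over. Pictures are saved under pics/ and viewed, about 8 in all and at most 12, crops included, and the job is handed in when it is done.

Besides the shell and the picture viewer there is one more tool, called after ">>>" as name(argument=value, ...) on one line, values as JSON. move_arm: Moves the arm, as the interface text tells. Its arguments: {"type":"object","properties":{"rows":{"type":"array","items":{"type":"number"}},"grip":{"type":"number"},"newtons":{"type":"number"}},"required":["rows"]}

```bash
mkdir -p pics; python3 - <<'E'
from rig import ctrl
import cv2
for n in("side","top"):
    cv2.imwrite(f"pics/{n}0.png",cv2.resize(ctrl.capture(n),(768,576),interpolation=cv2.INTER_CUBIC)); print(ctrl.camera_info(n))
print(ctrl.get_obs(),ctrl.grasp_offset)
E
```

```text
{'camera_matrix': array([[393.56618896,   0.        , 255.83006708],
       [  0.        , 393.56618896, 195.3022943 ],
       [  0.        ,   0.        ,   1.        ]]), 'k1': 0.03422825136709392, 'cam_to_world': array([[-0.96565508, -0.13766739,  0.22035869,  0.25645434],
       [-0.25897963,  0.44152163, -0.8590624 ,  0.85039229],
       [ 0.02097175, -0.88662638, -0.46201065,  0.59332372],
       [ 0.        ,  0.        ,  0.        ,  1.        ]])}
{'camera_matrix': array([[382.81624029,   0.        , 251.73807197],
       [  0.        , 382.81624029, 181.68592334],
       [  0.        ,   0.        ,   1.        ]]), 'k1': -0.03241654612640971, 'cam_to_world': array([[-0.02818528, -0.99800653,  0.05646723,  0.41638975],
       [-0.99953333,  0.02880393,  0.01017183, -0.0298221 ],
       [-0.01177803, -0.05615418, -0.99835264,  1.07203476],
       [ 0.        ,  0.        ,  0.        ,  1.        ]])}
{'clock': 0.1, 'qpos': array([ 1.37181738,  0.68989787, -0.19454099,  1.56622587,  0.1572951 ,
        0.90251829, -0.21506348]), 'qvel': array([ 0.00037619,  0.00049584,  0.00019418, -0.00188769, -0.00119571,
        0.00044863, -0.00022779]), 'joint_torque': array([-3.79822013e-03, -5.40601015e+01, -1.27174851e+00, -1.58986098e+01,
        9.31502727e-03,  4.35530630e-03,  6.99743410e-06]), 'eef_pos': array([ 0.14409478, -0.60786061,  0.40396972]), 'tcp_rot': array([-3.11869547e+00, -3.64827611e-01,  4.67522061e-04]), 'force': array([-0.36514837, -0.52045937, -0.70367413]), 'ft_torque': array([-0.05991896, -0.01116735, -0.0040336 ]), 'opening': 0.0852492807129461} 0.1547
```

View pics/side0.png

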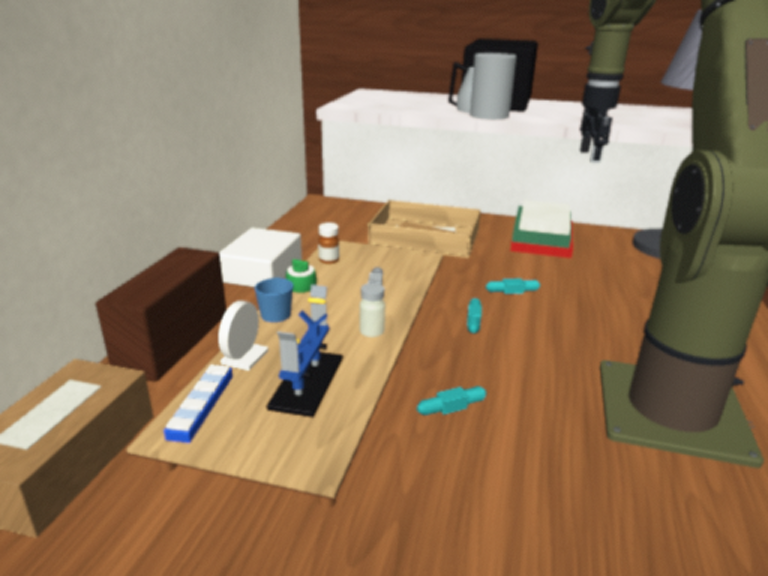

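View pics/top0.png

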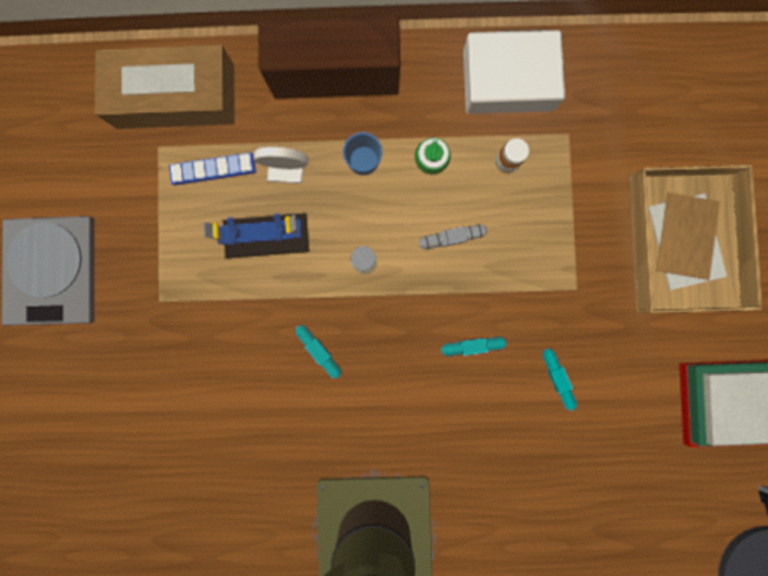

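The steel crusher fits the grey piece at top (453,237), seen behind the jar in the side view at (375,278). The turquoise pieces at (318,351), (474,347) and (560,379) are the look-alikes. Next I confirm this in a crop and measure.

```bash
cat > h.py <<'E'
import numpy as np, cv2
from rig import ctrl
def ray(n,uv):
    i=ctrl.camera_info(n);K=i["camera_matrix"];T=i["cam_to_world"]
    d=np.array([(uv[0]-K[0,2])/K[0,0],(uv[1]-K[1,2])/K[1,1]]);u=d.copy()
    for _ in range(20): u=d/(1+i["k1"]*(u@u))
    return T[:3,3],T[:3,:3]@np.array([*u,1])
def plane(n,uv,z):
    o,d=ray(n,uv); return o+d*(z-o[2])/d[2]
def tri(a,b):
    o,d=ray("top",a);p,e=ray("side",b)
    s=np.linalg.lstsq(np.c_[d,-e],p-o,rcond=None)[0]
    A=o+d*s[0];B=p+e*s[1]; return (A+B)/2,np.linalg.norm(A-B)
def proj(n,P):
    i=ctrl.camera_info(n);K=i["camera_matrix"];T=i["cam_to_world"]
    c=T[:3,:3].T@(np.array(P)-T[:3,3]);u=c[:2]/c[2];u=u*(1+i["k1"]*(u@u))
    return u*K[0,0]+K[:2,2]
E
python3 - <<'E'
from h import *
t=ctrl.capture("top");s=ctrl.capture("side");cv2.imwrite("pics/t.png",t);cv2.imwrite("pics/s.png",s)
a=cv2.resize(t[130:190,125:335],None,fx=3.8,fy=3.8,interpolation=cv2.INTER_CUBIC)
b=cv2.resize(s[170:285,165:275],None,fx=3,fy=3,interpolation=cv2.INTER_CUBIC)
c=np.zeros((600,800,3),np.uint8);c[:a.shape[0],:a.shape[1]]=a;c[240:240+b.shape[0],:b.shape[1]]=b
cv2.imwrite("pics/crop1.png",c)
print(tri((576/1.5,289/1.5),(440/1.5,252/1.5)))
print(tri((160/1.5,300/1.5),(334/1.5,490/1.5)))
def rects(n,m,x0,y0,x1,y1):
    w=np.zeros_like(m);w[y0:y1,x0:x1]=m[y0:y1,x0:x1]
    c=max(cv2.findContours(w,0,2)[0],key=cv2.contourArea)
    print(n,cv2.contourArea(c),cv2.minAreaRect(c));return cv2.boxPoints(cv2.minAreaRect(c))
hs=cv2.cvtColor(t,cv2.COLOR_BGR2HSV)
g=cv2.inRange(hs,(0,0,40),(180,70,255))
bx=rects("crusher",g,270,140,335,175)
for z in (0.013,0.02,0.03):print(z,[plane("top",p,z).round(4) for p in bx])
bl=cv2.inRange(hs,(0,0,0),(180,255,60))
bx=rects("base",bl|cv2.inRange(hs,(100,90,0),(130,255,255)),130,135,212,180);print(bx)
k=cv2.inRange(cv2.cvtColor(s,cv2.COLOR_BGR2HSV),(0,0,0),(180,255,40))
bs=rects("side base",k,170,220,240,285);print(bs)
E
```

```text
(array([ 0.43719909, -0.36662681,  0.06316872]), np.float64(0.005629438219639875))
(array([0.43558886, 0.3673026 , 0.06263835]), np.float64(0.0005659295526820076))
crusher 352.5 ((301.73077392578125, 157.1538543701172), (10.39415454864502, 45.302825927734375), 78.69007110595703)
0.013 [array([ 0.5442, -0.0954,  0.013 ]), array([ 0.5655, -0.2197,  0.013 ]), array([ 0.5368, -0.2243,  0.013 ]), array([ 0.5156, -0.1001,  0.013 ])]
0.02 [array([ 0.5434, -0.0949,  0.02  ]), array([ 0.5645, -0.2185,  0.02  ]), array([ 0.536, -0.223,  0.02 ]), array([ 0.515 , -0.0996,  0.02  ])]
0.03 [array([ 0.5422, -0.0943,  0.03  ]), array([ 0.5631, -0.2167,  0.03  ]), array([ 0.5349, -0.2211,  0.03  ]), array([ 0.5141, -0.099 ,  0.03  ])]
base 1155.5 ((174.83534240722656, 156.48284912109375), (25.384946823120117, 58.21451950073242), 85.33314514160156)
[[144.7919  146.20068]
 [202.81342 141.46423]
 [204.87878 166.76501]
 [146.85727 171.50146]]
side base 789.0 ((202.8000030517578, 254.4000244140625), (28.621667861938477, 51.87677764892578), 26.56505012512207)
[[178.4     271.20004]
 [201.6     224.80003]
 [227.20001 237.6    ]
 [204.      284.     ]]
```

View pics/crop1.png

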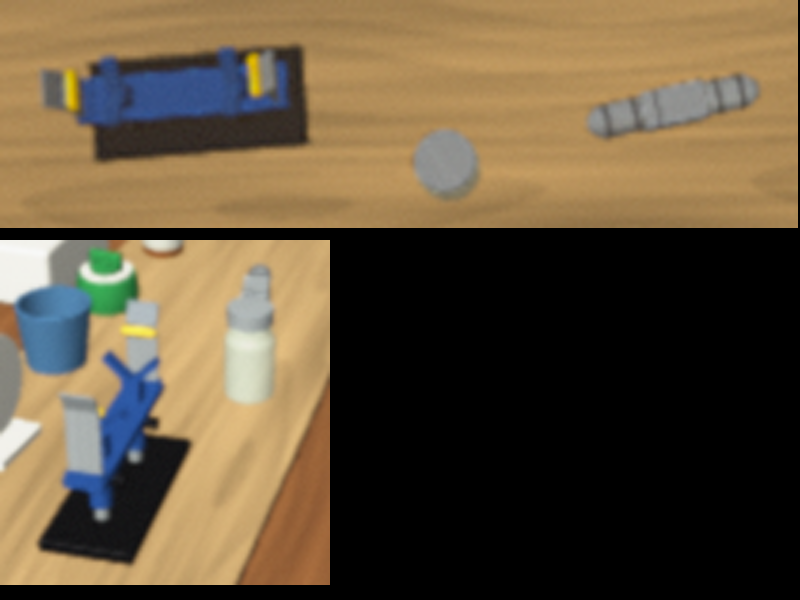

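Crop: grey banded barrel at crop (673,104) is steel-coloured, so it is the crusher. Base corners show at crop (92,63), (303,46), (308,144) and (95,159).

```bash
python3 - <<'E'
from h import *
T=lambda x,y:(125+(x+.5)/3.8-.5,130+(y+.5)/3.8-.5); S=lambda x,y:(165+(x+.5)/3-.5,170+(y-240+.5)/3-.5)
for n,a,b in [("base -y-x",T(308,144),S(190,441)),("base +y-x",T(95,160),S(131,555)),("base +y+x",T(92,63),S(40,543)),
  ("nose-y",T(254,75),S(138,331)),("clip-y topcentre",T(270,73),S(143,301)),("clip+y top ctr",T(50,90),S(80,398)),("jar top",T(446,162),S(251,312))]:
    p,e=tri(a,b);print(n,p.round(4),round(e,4))
c=[plane("top",T(*p),.071) for p in [(303,46),(308,144),(95,160),(92,63)]]
print(np.round(c,4),np.mean(c,0))
for i in range(4):print(np.linalg.norm(c[i]-c[i-1]))
m=(c[2]+c[3]-c[0]-c[1]);print("yaw of y axis from world y",np.degrees(np.arctan2(-m[0],m[1])))
m=(c[0]+c[3]-c[1]-c[2]);print("x yaw",np.degrees(np.arctan2(m[1],m[0])))
# crusher ends
e=[plane("top",T(*p),.061+.013) for p in [(590,121),(757,88)]];print(np.round(e,4),np.mean(e,0),np.linalg.norm(e[0]-e[1]))
d=e[0]-e[1];print("yaw",np.degrees(np.arctan2(-d[0],d[1])))
print(plane("top",(301.73,157.15),.074), plane("top",T(683,103),.087))
E
```

```text
base -y-x [0.5146 0.1009 0.0682] 0.001
base +y-x [0.5075 0.2492 0.0702] 0.0007
base +y+x [0.5752 0.2511 0.0671] 0.0007
nose-y [0.5483 0.1201 0.1724] 0.0003
clip-y topcentre [0.5474 0.1074 0.1914] 0.0023
clip+y top ctr [0.5408 0.2439 0.1874] 0.0005
jar top [0.4932 0.0029 0.1391] 0.0005
[[0.5822 0.1025 0.071 ]
 [0.5138 0.1004 0.071 ]
 [0.5071 0.2489 0.071 ]
 [0.5749 0.2501 0.071 ]] [0.54450311 0.17546083 0.071     ]
0.14787113272091013
0.06848880485538303
0.14861170102329038
0.06789687654484464
yaw of y axis from world y 2.7140300018330596
x yaw 1.4039171357606781
[[ 0.5237 -0.0948  0.074 ]
 [ 0.5432 -0.2107  0.074 ]] [ 0.53343727 -0.15273822  0.074     ] 0.11745977798015754
yaw 9.560955875267227
[ 0.53338766 -0.15233049  0.074     ] [ 0.5327387  -0.15758756  0.087     ]
```

```bash
cat > d.py <<'E'
import sys,numpy as np
from scipy.spatial.transform import Rotation as R
from rig import ctrl
# grasp-point target x y z yaw(deg, tool x axis), tool down -> tool-axis delta in move units
x,y,z,yaw=map(float,sys.argv[1:5]);o=ctrl.get_obs()
A=R.from_rotvec(o["tcp_rot"]);B=R.from_euler("z",yaw,degrees=True)*R.from_euler("x",180,degrees=True)
t=np.array([x,y,z])-B.apply([0,0,ctrl.grasp_offset])
g=o["eef_pos"]+A.apply([0,0,ctrl.grasp_offset])
print("d",(A.inv().apply(t-o["eef_pos"])/.1).round(3),"w",((A.inv()*B).as_rotvec()/np.pi).round(4),"grasp",g.round(4),"F",o["force"].round(2),"open",round(o["opening"],4),"t",o["clock"],"q",o["qpos"].round(2))
E
python3 d.py .533 -.155 .23 99.5
```

```text
d [ 4.829 -3.51   0.198] w [-3.000e-04 -2.000e-04 -4.787e-01] grasp [ 0.1441 -0.6078  0.2495] F [ 0.22  0.39 -0.57] open 0.0858 t 0.2 q [ 1.37  0.69 -0.19  1.57  0.16  0.9  -0.22]
```

>>> move_arm(rows=[1,-0.73,0,0,0,-0.23,1,-0.73,0,0,0,-0.23,1,-0.73,0,0,0,-0.23,1,-0.73,0,0,0,-0.23,1,-0.73,0,0,0,-0.23], grip=-1)

```text
clock: 0.7
eef_pos: [0.2256, -0.513, 0.4044]
tcp_rot: [-2.783, -1.455, -0.001]
force: [-0.3, -0.8, -0.0]
opening: 0.0854
```

```bash
python3 d.py .533 -.155 .23 99.5
```

```text
d [4.694 0.483 0.201] w [-2.00e-04 -4.00e-04 -2.46e-01] grasp [ 0.2255 -0.5128  0.2497] F [-0.29 -0.82 -0.02] open 0.0854 t 0.7 q [ 1.31  0.62 -0.4   1.76  0.31  0.83  0.16]
```

>>> move_arm(rows=[1,0.1,0,0,0,-0.23,1,0.1,0,0,0,-0.23,1,0.1,0,0,0,-0.23,1,0.1,0,0,0,-0.23,1,0.1,0,0,0,-0.23], grip=-0.1)

```text
clock: 1.2
eef_pos: [0.2911, -0.4362, 0.4044]
tcp_rot: [-2.081, -2.352, -0.001]
force: [-0.0, -0.4, 0.1]
opening: 0.047
```

```bash
python3 d.py .533 -.155 .23 99.5
```

```text
d [2.495 2.744 0.2  ] w [-0.0001 -0.0004 -0.0138] grasp [ 0.291  -0.436   0.2497] F [-0.01 -0.43  0.15] open 0.047 t 1.2 q [ 1.27  0.61 -0.61  1.85  0.46  0.82  0.55]
```

>>> move_arm(rows=[0.9,0.99,0,0,0,-0.0138,0.9,0.99,0,0,0,-0.0138,0.9,0.99,0,0,0,-0.0138,0.9,0.99,0,0,0,-0.0138])

```text
clock: 1.6
eef_pos: [0.3822, -0.3301, 0.4052]
tcp_rot: [2.018, 2.407, 0.008]
force: [-0.9, -0.2, 0.5]
opening: 0.0469
```

>>> move_arm(rows=[0.9,0.95,0,0,0,0,0.9,0.95,0,0,0,0,0.9,0.95,0,0,0,0,0.9,0.95,0,0,0,0])

```text
clock: 2.0
eef_pos: [0.4632, -0.2199, 0.4066]
tcp_rot: [2.006, 2.415, 0.016]
force: [-0.3, -0.4, 0.3]
opening: 0.0472
```

```bash
python3 d.py .533 -.155 .23 99.5
```

```text
d [0.509 0.804 0.229] w [ 0.0028 -0.0016  0.006 ] grasp [ 0.4644 -0.2189  0.2519] F [-0.31 -0.4   0.33] open 0.0472 t 2.0 q [ 0.73  0.59 -0.6   1.89  0.45  0.79  0.08]
```

>>> move_arm(rows=[0.5,0.8,0.22,0.0028,-0.0016,0.006,0.5,0.8,0.22,0.0028,-0.0016,0.006,0.5,0.8,0.22,0.0028,-0.0016,0.006,0.5,0.8,0.22,0.0028,-0.0016,0.006,0.5,0.8,0.22,0.0028,-0.0016,0.006])

```text
clock: 2.5
eef_pos: [0.5318, -0.1577, 0.3852]
tcp_rot: [-2.032, -2.395, 0.004]
force: [-1.1, -0.4, -0.1]
opening: 0.0471
```

>>> move_arm(rows=[0,0,0.3,0,0,0,0,0,0.6,0,0,0,0,0,0.9,0,0,0,0,0,1,0,0,0,0,0,1,0,0,0])

```text
clock: 3.0
eef_pos: [0.5306, -0.1592, 0.2844]
tcp_rot: [-2.033, -2.392, 0.007]
force: [-0.5, -0.4, 0.2]
opening: 0.0468
```

```bash
python3 d.py .533 -.155 .105 99.5; python3 - <<'E'
from h import *
t=ctrl.capture("top");s=ctrl.capture("side");cv2.imwrite("pics/t2.png",t)
a=cv2.resize(t[110:200,240:360],None,fx=3.3,fy=3.3,interpolation=cv2.INTER_CUBIC)
b=cv2.resize(s[110:240,200:320],None,fx=3.3,fy=3.3,interpolation=cv2.INTER_CUBIC)
c=np.zeros((430,800,3),np.uint8);c[:a.shape[0],:a.shape[1]]=a;c[:b.shape[0],400:400+b.shape[1]]=b
cv2.imwrite("pics/c2.png",c)
E
```

```text
d [0.038 0.032 0.247] w [-0.0016  0.0003 -0.0013] grasp [ 0.5298 -0.1595  0.1297] F [-0.47 -0.36  0.23] open 0.0468 t 3.0 q [ 0.47  0.8  -0.45  1.87  0.59  0.6  -0.2 ]
```

View pics/c2.png

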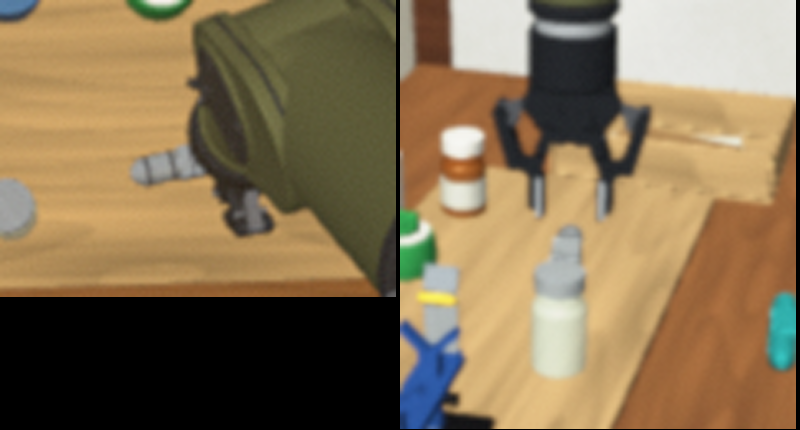

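The open fingers straddle the crusher (side crop: fingers at (538,195) and (603,195), crusher at (568,235)). Going down, feeling for the shelf.

```bash
python3 d.py .5335 -.153 .09 99.3
```

```text
d [0.053 0.026 0.416] w [-0.0002  0.0006  0.0001] grasp [ 0.5318 -0.1589  0.1316] F [-0.75 -1.08  0.56] open 0.0473 t 3.1 q [ 0.47  0.8  -0.45  1.87  0.59  0.6  -0.2 ]
```

>>> move_arm(rows=[0.1,0.04,0.1,-0.0016,0.0003,0,0.1,0.04,0.2,-0.0016,0.0003,0,0.1,0.04,0.3,-0.0016,0.0003,0,0.1,0.04,0.39,-0.0016,0.0003,0,0.1,0.04,0.39,-0.0016,0.0003,0])

```text
clock: 3.6
eef_pos: [0.5335, -0.1482, 0.2458]
tcp_rot: [2.033, 2.394, 0.001]
force: [-0.1, -0.2, -0.7]
opening: 0.0471
```

```bash
python3 d.py .5335 -.153 .08 99.3
```

```text
d [-0.047 -0.008  0.111] w [0.0005 0.0001 0.0001] grasp [ 0.5338 -0.1482  0.0911] F [-0.07 -0.2  -0.7 ] open 0.0471 t 3.6 q [ 0.42  0.86 -0.4   1.9   0.64  0.51 -0.26]
```

>>> move_arm(rows=[-0.05,-0.01,0.03,0,0,0,-0.05,-0.01,0.06,0,0,0,-0.05,-0.01,0.08,0,0,0,-0.05,-0.01,0.1,0,0,0,-0.05,-0.01,0.1,0,0,0])

```text
clock: 4.1
eef_pos: [0.5333, -0.1532, 0.2356]
tcp_rot: [2.033, 2.394, 0.001]
force: [0.8, -0.5, -0.5]
opening: 0.0469
```

>>> move_arm(rows=[0,0,0.015,0,0,0,0,0,0.03,0,0,0,0,0,0.03,0,0,0])

```text
clock: 4.4
eef_pos: [0.5333, -0.1532, 0.2325]
tcp_rot: [2.033, 2.394, 0.001]
force: [-0.6, -0.5, 0.4]
opening: 0.0471
```

```bash
python3 d.py .5335 -.153 .08 99.3
```

```text
d [ 0.001  0.002 -0.022] w [0.0004 0.0001 0.0002] grasp [ 0.5335 -0.1532  0.0778] F [-0.59 -0.51  0.4 ] open 0.0471 t 4.4 q [ 0.42  0.88 -0.38  1.9   0.66  0.49 -0.26]
```

>>> move_arm(rows=[0,0,0.015,0,0,0,0,0,0.03,0,0,0,0,0,0.03,0,0,0])

```text
clock: 4.7
eef_pos: [0.5333, -0.153, 0.2309]
tcp_rot: [2.032, 2.393, 0.001]
force: [-3.0, 0.3, 13.5]
opening: 0.0471
```

>>> move_arm(rows=[0,0,0.015,0,0,0,0,0,0.03,0,0,0,0,0,0.03,0,0,0])

```text
clock: 5.0
eef_pos: [0.5332, -0.1526, 0.2309]
tcp_rot: [2.03, 2.392, -0.001]
force: [-5.5, 1.4, 28.2]
opening: 0.0472
```

>>> move_arm(rows=[0,0,-0.045,0,0,0,0,0,-0.045,0,0,0,0,0,-0.045,0,0,0])

```text
clock: 5.3
eef_pos: [0.5332, -0.1527, 0.2352]
tcp_rot: [2.03, 2.392, -0.001]
force: [-0.3, -1.1, -0.6]
opening: 0.0472
```

>>> move_arm(rows=[0,0,0,0,0,0,0,0,0,0,0,0,0,0,0,0,0,0,0,0,0,0,0,0,0,0,0,0,0,0], grip=1, newtons=45)

```text
clock: 5.8
eef_pos: [0.5331, -0.1527, 0.2349]
tcp_rot: [2.031, 2.392, -0.001]
force: [0.2, 0.9, 0.0]
opening: 0.0254
```

>>> move_arm(rows=[0,0,-0.1,0,0,0,0,0,-0.3,0,0,0,0,0,-0.6,0,0,0,0,0,-0.9,0,0,0,0,0,-0.9,0,0,0])

```text
clock: 6.3
eef_pos: [0.5342, -0.1523, 0.329]
tcp_rot: [2.027, 2.387, 0.005]
force: [1.0, -0.3, -0.8]
opening: 0.0257
```

>>> move_arm(rows=[0,0,-0.3,0,0,0,0,0,-0.6,0,0,0,0,0,-0.75,0,0,0,0,0,-0.75,0,0,0])

```text
clock: 6.7
eef_pos: [0.5338, -0.152, 0.4058]
tcp_rot: [2.025, 2.384, 0.008]
force: [-0.1, 0.3, -1.1]
opening: 0.0257
```

```bash
python3 d.py .5443 .1757 .245 92.5; python3 - <<'E'
from h import *
t=ctrl.capture("top");s=ctrl.capture("side");cv2.imwrite("pics/t3.png",t);cv2.imwrite("pics/s3.png",s)
a=cv2.resize(t[110:200,240:360],None,fx=3.3,fy=3.3,interpolation=cv2.INTER_CUBIC)
b=cv2.resize(s[90:220,200:320],None,fx=3.3,fy=3.3,interpolation=cv2.INTER_CUBIC)
c=np.zeros((430,800,3),np.uint8);c[:a.shape[0],:a.shape[1]]=a;c[:b.shape[0],400:400+b.shape[1]]=b
cv2.imwrite("pics/c3.png",c)
E
```

```text
d [3.217 0.633 0.047] w [0.0041 0.0019 0.0379] grasp [ 0.5359 -0.1527  0.2511] F [-0.05  0.3  -1.14] open 0.0257 t 6.7 q [ 0.54  0.64 -0.57  1.77  0.45  0.85 -0.08]
```

View pics/c3.png

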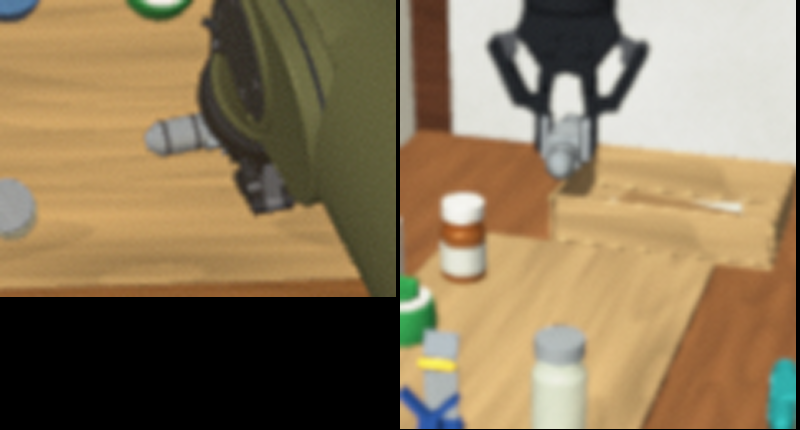

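Held: the crusher's free end shows at crop top (147,138) and side (560,163). I use it to work out the crusher's offset in the hand.

```bash
python3 - <<'E'
from h import *
from scipy.spatial.transform import Rotation as R
o=ctrl.get_obs();A=R.from_rotvec(o["tcp_rot"])
for a,b in [((147,138),(560,163)),((147,138),(560,168))]:
    p,e=tri((240+a[0]/3.3,110+a[1]/3.3),(200+(b[0]-400)/3.3,90+b[1]/3.3));print(p.round(4),round(e,4),"in tool",A.inv().apply(p-o["eef_pos"]).round(4))
E
```

```text
[ 0.5241 -0.0947  0.2465] 0.0035 in tool [ 0.059  -0.0006  0.1565]
[ 0.5245 -0.0951  0.2422] 0.0041 in tool [ 0.0586 -0.0004  0.1608]
```

>>> move_arm(rows=[0.5,0.1,0,0.002,0.001,0.02,1,0.2,0,0.0041,0.0019,0.0379,1,0.2,0,0.0041,0.0019,0.0379,1,0.2,0,0.0041,0.0019,0.0379])

```text
clock: 7.2
eef_pos: [0.5361, -0.0483, 0.4016]
tcp_rot: [-2.162, -2.27, 0.007]
force: [0.3, -0.6, -0.6]
opening: 0.0252
```

>>> move_arm(rows=[0.5,0.05,0,0,0,0,1,0.1,0,0,0,0,1,0.1,0,0,0,0,1,0.1,0,0,0,0])

```text
clock: 7.6
eef_pos: [0.541, 0.0524, 0.4006]
tcp_rot: [-2.159, -2.272, 0.01]
force: [0.8, -0.5, -1.0]
opening: 0.0255
```

```bash
python3 d.py .5443 .1757 .245 92.5
```

```text
d [1.229 0.095 0.009] w [-0.0031 -0.0003  0.0023] grasp [0.5395 0.0525 0.2459] F [ 0.82 -0.46 -0.99] open 0.0255 t 7.6 q [ 0.14  0.63 -0.52  1.8   0.4   0.83 -0.53]
```

>>> move_arm(rows=[0.5,0.05,0,-0.002,0,0.002,0.95,0.1,0,-0.0031,0,0.0023,0.95,0.1,0,-0.0031,0,0.0023,0.95,0.1,0,-0.0031,0,0.0023])

```text
clock: 8.0
eef_pos: [0.5464, 0.1466, 0.3997]
tcp_rot: [-2.173, -2.269, 0.003]
force: [0.8, -1.1, -1.3]
opening: 0.0254
```

```bash
python3 d.py .5443 .1757 .22 92.5
```

```text
d [ 0.292 -0.008  0.25 ] w [-0.0005  0.0004 -0.0001] grasp [0.5461 0.1464 0.245 ] F [ 0.76 -1.14 -1.32] open 0.0254 t 8.0 q [-0.05  0.65 -0.5   1.74  0.4   0.85 -0.69]
```

>>> move_arm(rows=[0.15,0,0,-0.0005,0.0004,0,0.29,-0.01,0,-0.0005,0.0004,0,0.29,-0.01,0,-0.0005,0.0004,0,0.29,-0.01,0,-0.0005,0.0004,0])

```text
clock: 8.4
eef_pos: [0.544, 0.1756, 0.3997]
tcp_rot: [2.172, 2.269, -0.0]
force: [-0.6, -0.2, -0.3]
opening: 0.0252
```

```bash
python3 d.py .5443 .1757 .22 92.5; python3 - <<'E'
from h import *
t=ctrl.capture("top");s=ctrl.capture("side");cv2.imwrite("pics/t4.png",t);cv2.imwrite("pics/s4.png",s)
a=cv2.resize(t[110:200,120:240],None,fx=3.3,fy=3.3,interpolation=cv2.INTER_CUBIC)
b=cv2.resize(s[130:290,150:270],None,fx=3.3,fy=3.3,interpolation=cv2.INTER_CUBIC)
c=np.zeros((530,800,3),np.uint8);c[:a.shape[0],:a.shape[1]]=a;c[:b.shape[0],400:400+b.shape[1]]=b
cv2.imwrite("pics/c4.png",c)
E
```

```text
d [0.001 0.003 0.25 ] w [-0.      0.0001  0.0001] grasp [0.544  0.1755 0.245 ] F [-0.58 -0.21 -0.29] open 0.0252 t 8.4 q [-0.1   0.66 -0.5   1.73  0.4   0.86 -0.73]
```

View pics/c4.png

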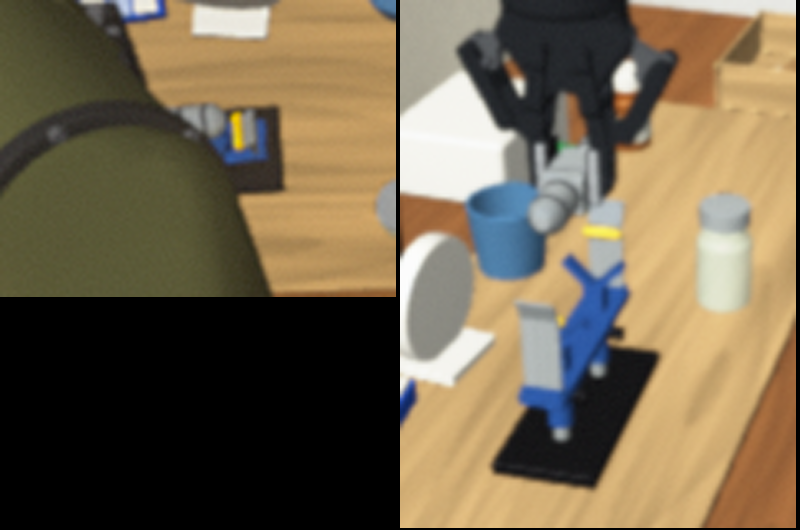

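The crusher hangs over the stand, its -y end at top crop (223,119) and the yellow -y nose at (243,131). I check the alignment along x and y from these.

```bash
python3 - <<'E'
from h import *
f=lambda u,v:(120+u/3.3,110+v/3.3)
print("end",plane("top",f(224,119),.24),"nose top edge",plane("top",f(243,131),.173))
# yellow nose in original pictures
for n,im,w in (("top","pics/t.png",(120,240,130,190)),("side","pics/s.png",(160,240,180,260))):
    t=cv2.imread(im);m=cv2.inRange(cv2.cvtColor(t,cv2.COLOR_BGR2HSV),(22,120,110),(34,255,255))
    k=cv2.connectedComponentsWithStats(m)
    for s,c in zip(k[2][1:],k[3][1:]):
        if s[4]>4 and w[0]<c[0]<w[1] and w[2]<c[1]<w[3]: print(n,s,c,plane("top",c,.173) if n=="top" else "")
E
```

```text
end [0.54580139 0.1165989  0.24      ] nose top edge [0.5471174  0.11485334 0.173     ]
top [190 144   4  11  32] [191.59375 149.03125] [0.54885514 0.11967987 0.173     ]
top [142 148   4  11  40] [143.35 153.35] [0.54210129 0.23496622 0.173     ]
side [205 198  12   4  35] [210.14285714 199.91428571]
```

>>> move_arm(rows=[0.005,0.01,0.1,0,0,-0.001,0.005,0.01,0.2,0,0,-0.001,0.005,0.01,0.3,0,0,-0.001,0.005,0.01,0.35,0,0,-0.001,0.005,0.01,0.35,0,0,-0.001], newtons=60)

```text
clock: 9.0
eef_pos: [0.5449, 0.1751, 0.3634]
tcp_rot: [-2.17, -2.271, 0.004]
force: [-0.3, 0.8, -1.3]
opening: 0.0249
```

```bash
python3 d.py .545 .1762 .22 92.8
```

```text
d [ 0.011  0.002 -0.113] w [-0.0007  0.0005 -0.001 ] grasp [0.5445 0.1748 0.2087] F [-0.34  0.84 -1.25] open 0.0249 t 9.0 q [-0.11  0.7  -0.48  1.76  0.43  0.78 -0.76]
```

>>> move_arm(rows=[0.01,0,0.03,-0.0007,0.0005,-0.001,0.01,0,0.06,-0.0007,0.0005,-0.001,0.01,0,0.09,-0.0007,0.0005,-0.001,0.01,0,0.09,-0.0007,0.0005,-0.001])

```text
clock: 9.4
eef_pos: [0.5447, 0.176, 0.354]
tcp_rot: [-2.166, -2.275, 0.001]
force: [-1.0, 0.2, -1.1]
opening: 0.0249
```

>>> move_arm(rows=[0,0,0.02,0,0,0,0,0,0.04,0,0,0,0,0,0.04,0,0,0])

```text
clock: 9.7
eef_pos: [0.5446, 0.1759, 0.3498]
tcp_rot: [-2.166, -2.275, 0.002]
force: [-0.1, -0.6, -1.7]
opening: 0.025
```

>>> move_arm(rows=[0,0,0.02,0,0,0,0,0,0.04,0,0,0,0,0,0.04,0,0,0])

```text
clock: 10.0
eef_pos: [0.5445, 0.1759, 0.3455]
tcp_rot: [-2.166, -2.275, 0.002]
force: [-0.1, 0.7, -1.6]
opening: 0.0246
```

```bash
python3 d.py .545 .1762 .22 92.8
```

```text
d [ 0.003  0.004 -0.292] w [-0.0005  0.0002  0.    ] grasp [0.5443 0.1758 0.1908] F [-0.15  0.66 -1.63] open 0.0246 t 10.0 q [-0.12  0.73 -0.46  1.78  0.45  0.74 -0.78]
```

>>> move_arm(rows=[0,0,0.02,0,0,0,0,0,0.03,0,0,0,0,0,0.03,0,0,0])

```text
clock: 10.3
eef_pos: [0.5449, 0.1764, 0.3435]
tcp_rot: [2.166, 2.275, 0.001]
force: [-0.7, 0.5, 5.1]
opening: 0.0246
```

>>> move_arm(rows=[0,0,0.02,0,0,0,0,0,0.03,0,0,0,0,0,0.03,0,0,0])

```text
clock: 10.6
eef_pos: [0.5456, 0.1771, 0.3424]
tcp_rot: [2.165, 2.274, 0.007]
force: [-0.9, -1.7, 9.4]
opening: 0.0251
```

>>> move_arm(rows=[0,0,0.02,0,0,0,0,0,0.03,0,0,0,0,0,0.03,0,0,0])

```text
clock: 10.9
eef_pos: [0.5463, 0.1775, 0.3411]
tcp_rot: [2.164, 2.273, 0.013]
force: [-1.0, -1.8, 8.7]
opening: 0.0252
```

```bash
python3 d.py .545 .1762 .18 92.8
```

```text
d [-0.012 -0.014  0.064] w [ 0.0026 -0.0009  0.    ] grasp [0.5476 0.178  0.1864] F [-0.95 -1.76  8.72] open 0.0252 t 10.9 q [-0.13  0.73 -0.46  1.78  0.46  0.73 -0.78]
```

>>> move_arm(rows=[-0.012,-0.014,0.03,0.0026,-0.0009,0,-0.012,-0.014,0.05,0.0026,-0.0009,0,-0.012,-0.014,0.05,0.0026,-0.0009,0])

```text
clock: 11.2
eef_pos: [0.5455, 0.1766, 0.3368]
tcp_rot: [2.166, 2.275, 0.004]
force: [-0.2, 0.1, 2.4]
opening: 0.0247
```

```bash
python3 d.py .545 .1762 .18 92.8
```

```text
d [-0.004 -0.005  0.021] w [ 0.0007 -0.0004  0.    ] grasp [0.5458 0.1768 0.1821] F [-0.16  0.09  2.42] open 0.0247 t 11.2 q [-0.13  0.74 -0.45  1.78  0.46  0.72 -0.78]
```

>>> move_arm(rows=[-0.005,-0.005,0.02,0.0007,-0.0004,0,-0.005,-0.005,0.04,0.0007,-0.0004,0,-0.005,-0.005,0.05,0.0007,-0.0004,0,-0.005,-0.005,0.05,0.0007,-0.0004,0])

```text
clock: 11.6
eef_pos: [0.5449, 0.176, 0.3312]
tcp_rot: [-2.166, -2.275, 0.001]
force: [1.3, 0.2, -0.8]
opening: 0.0249
```

>>> move_arm(rows=[0,0,0.02,0,0,0,0,0,0.04,0,0,0,0,0,0.04,0,0,0])

```text
clock: 11.9
eef_pos: [0.5442, 0.1755, 0.3256]
tcp_rot: [-2.165, -2.274, 0.006]
force: [1.2, 0.5, -10.7]
opening: 0.025
```

```bash
python3 d.py .545 .1762 .17 92.8
```

```text
d [0.007 0.008 0.009] w [-0.0013  0.0005  0.0001] grasp [0.5436 0.1753 0.1709] F [  1.15   0.51 -10.66] open 0.025 t 11.9 q [-0.13  0.75 -0.45  1.79  0.47  0.7  -0.79]
```

>>> move_arm(rows=[0.007,0.008,0.02,-0.0013,0.0005,0,0.007,0.008,0.03,-0.0013,0.0005,0,0.007,0.008,0.03,-0.0013,0.0005,0])

```text
clock: 12.2
eef_pos: [0.5454, 0.1761, 0.3226]
tcp_rot: [2.166, 2.274, 0.002]
force: [2.0, 0.8, -3.2]
opening: 0.0254
```

>>> move_arm(rows=[0,0,0.015,0,0,0,0,0,0.02,0,0,0,0,0,0.02,0,0,0])

```text
clock: 12.5
eef_pos: [0.5457, 0.1762, 0.3217]
tcp_rot: [2.167, 2.273, 0.004]
force: [-0.8, -1.3, 5.9]
opening: 0.025
```

>>> move_arm(rows=[0,0,0.01,-0.0008,0.0003,0,0,0,0.015,-0.0008,0.0003,0,0,0,0.015,-0.0008,0.0003,0])

```text
clock: 12.8
eef_pos: [0.5454, 0.1762, 0.3216]
tcp_rot: [2.167, 2.27, 0.007]
force: [-2.3, -1.3, 8.7]
opening: 0.0251
```

```bash
python3 d.py .545 .1762 .17 92.8; python3 - <<'E'
from h import *
s=ctrl.capture("side");cv2.imwrite("pics/s5.png",s)
cv2.imwrite("pics/c5.png",cv2.resize(s[150:280,155:265],None,fx=4.5,fy=4.5,interpolation=cv2.INTER_CUBIC))
E
```

```text
d [ 0.001 -0.004 -0.031] w [ 0.0018 -0.0002 -0.0007] grasp [0.5463 0.1763 0.1669] F [-2.27 -1.31  8.65] open 0.0251 t 12.8 q [-0.14  0.76 -0.44  1.8   0.48  0.69 -0.8 ]
```

View pics/c5.png

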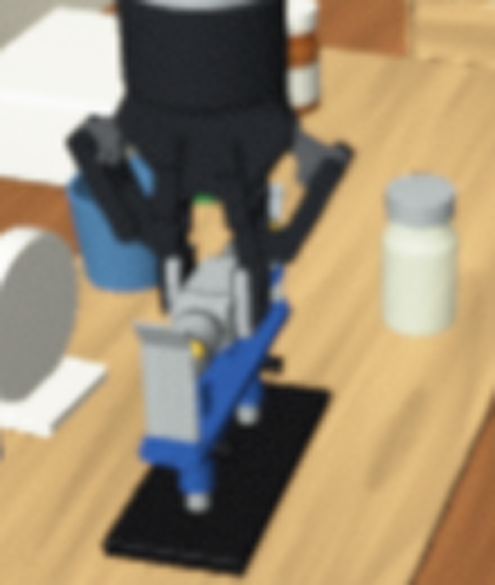

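The crusher is down between the clips, with the +y nose at (197,350) over the cone end. One more press should show a firm stop.

>>> move_arm(rows=[0,0,0.02,0.0018,-0.0002,0,0,0,0.02,0.0018,-0.0002,0,0,0,0.02,0.0018,-0.0002,0])

```text
clock: 13.15
eef_pos: [0.5459, 0.1763, 0.3216]
tcp_rot: [2.169, 2.27, 0.003]
force: [-0.7, -1.5, 11.4]
opening: 0.0247
```

>>> move_arm(rows=[0,0,-0.01,0,0,0,0,0,-0.01,0,0,0])

```text
clock: 13.35
eef_pos: [0.5455, 0.1762, 0.3225]
tcp_rot: [2.169, 2.271, 0.002]
force: [-0.0, -0.3, -1.6]
opening: 0.0248
```

>>> move_arm(rows=[0,0,0,0,0,0,0,0,0,0,0,0,0,0,0,0,0,0,0,0,0,0,0,0], grip=-0.1)

```text
clock: 13.75
eef_pos: [0.5455, 0.1763, 0.3226]
tcp_rot: [2.169, 2.271, 0.002]
force: [-0.5, -0.5, 0.5]
opening: 0.047
```

>>> move_arm(rows=[0,0,-0.1,0,0,0,0,0,-0.25,0,0,0,0,0,-0.45,0,0,0,0,0,-0.7,0,0,0,0,0,-0.9,0,0,0])

```text
clock: 14.25
eef_pos: [0.5454, 0.1765, 0.4147]
tcp_rot: [2.168, 2.271, 0.005]
force: [0.3, -0.4, -0.5]
opening: 0.0467
```

>>> move_arm(rows=[-0.4,0,-0.3,0,0,0,-0.8,0,-0.6,0,0,0,-1,0,-0.6,0,0,0,-1,0,-0.6,0,0,0])

```text
clock: 14.65
eef_pos: [0.5502, 0.0725, 0.476]
tcp_rot: [2.174, 2.261, 0.004]
force: [0.2, 0.0, 0.1]
opening: 0.0469
```

>>> move_arm(rows=[-0.5,0,0,0,0,0,-1,0,0,0,0,0,-1,0,0,0,0,0,-1,0,0,0,0,0])

```text
clock: 15.05
eef_pos: [0.5541, -0.0282, 0.4759]
tcp_rot: [2.177, 2.259, 0.004]
force: [-0.2, -0.1, -0.1]
opening: 0.0469
```

```bash
python3 d.py .545 .1762 .17 92.8; python3 - <<'E'
from h import *
t=ctrl.capture("top");s=ctrl.capture("side");cv2.imwrite("pics/t6.png",t);cv2.imwrite("pics/s6.png",s)
a=cv2.resize(t[90:190,100:240],None,fx=3.5,fy=3.5,interpolation=cv2.INTER_CUBIC)
b=cv2.resize(s[190:285,170:250],None,fx=3.7,fy=3.7,interpolation=cv2.INTER_CUBIC)
c=np.zeros((360,800,3),np.uint8);c[:a.shape[0],:a.shape[1]]=a;c[:b.shape[0],495:495+b.shape[1]]=b
cv2.imwrite("pics/c6.png",c)
E
```

```text
d [ 2.048 -0.023  1.509] w [ 0.0015  0.0005 -0.0039] grasp [ 0.5548 -0.0284  0.3212] F [-0.18 -0.06 -0.09] open 0.0469 t 15.05 q [ 0.3   0.55 -0.55  1.68  0.33  1.01 -0.33]
```

View pics/c6.png

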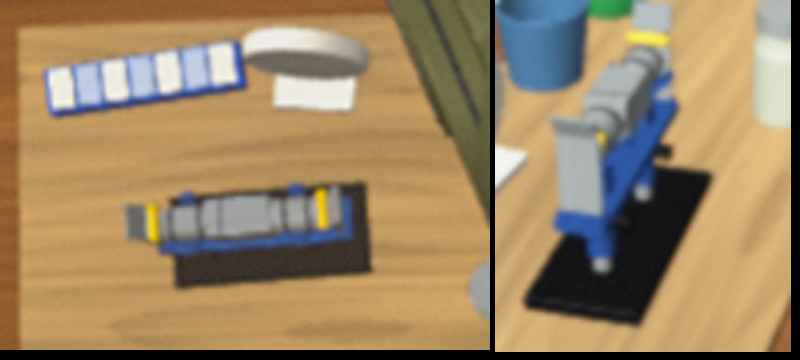

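The crusher lies level in both cradles. Both yellow noses lie over the cones, at top crop (152,222) and (321,208), back at their untouched pixel positions. Handing in.

```bash
python3 -c "
from rig import ctrl
ctrl.sign_off()"
```

```text
the job is handed in; nothing more can be done
```

The steel pill crusher is in its clip stand, and I handed the job in at about 15 s of the 54 s allowed.

- **Seating:** The noses met the cones at a TCP height of about 0.344 m. The clips then spread with a push of about 9 N at the readings. They snapped in, pulling the crusher down with about 11 N. It stopped firmly at 0.3216 m, about 22 mm below first contact, against the 23 mm given. My last press on the stop was 11 N.
- **After letting go:** The final pictures show it level in both cradles. The yellow noses lie over both cones, at nearly the same pixels as before the job. The gripper is well clear, and the force reads about zero.
- **Other things:** Those I could see in the last crops stood where they were. I did not measure each of them again.
- **Disagreement:** Camera estimates of the shelf height ranged from about 54 to 63 mm. Touch suggested about 62 mm, and I used that. While feeling for the shelf, the fingertips pressed on it with up to 28 N.

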